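# Screw the cover onto the lens barrel

## Robot

A 7-joint arm with a two-finger parallel gripper is mounted at the origin on a cart in front of the work surface, level with it; the furniture and walls round the work are solid. World frame = base frame: x ahead of the robot, y to its left, z up, the work surface at z = 0. Lengths are in m, angles in rad, forces in N, time in s.
With the tool pointing down it reaches from about 0.425 to 0.925 m from the base axis. Payload 6.8 kg.
Tool frame: the origin (TCP) lies at the very end of the fingers, on their centre line; the grasp point (between the pads) lies 19 mm behind it; z points along the fingers, y is the line along which they close (so a half turn about z gives the same grasp; the last joint's range is limited). The gripper opens to 85 mm and grips with 20 to 120 N. Pads are 22 mm wide; open, the fingers measure 114 mm over their backs; the gripper's body (76 mm by 85 mm) begins 54 mm behind the grasp point. The pads swing forward as they close: fully open they stand 13 mm farther back than shut.
Start: joints at [-1.372, 0.477, 0.022, 1.555, -0.011, 1.109, -0.083], TCP at [0.204, 0.643, 0.231] pointing down, gripper open.
Joint ranges: [-2.96, 2.96], [-0.34, 2.1], [-1.41, 1.46], [0.24, 2.44], [-1.37, 4.51], [0.17, 1.92], [-2.96, 2.96]. Speed limits (rad/s): [2.39, 2.39, 3.14, 3.14, 3.14, 3.14, 3.14].

## Interface

Orientations are given as a unit quaternion [w, x, y, z].
In Python, from station import telemetry, viewer, job, search_frame, cut_out gives the robot as it stands. The module is installed in compiled form; this text tells all that it offers.
- The arm moves only by the shell command python3 -m crank 'ROWS' [FORCE]. ROWS is JSON, a list of rows, each an object with "delta_rot": the turn, a rotation vector about the tool's x, y, z in degrees, a list of three; "xyz": the shift along the tool's x, y, z in m, a list of three; "fingers": the gripper command: -1 is fully open, 1 is shut, values between are in proportion. In form: [{"delta_rot": [ax, ay, az], "xyz": [dx, dy, dz], "fingers": fingers}, ...]. A call has 1 to 10 rows; each row is the pose to reach, as a shift and turn from the pose commanded when the call began, along the tool's axes at that moment; what a row does not reach only later rows make up. A row lasts 1/10 s, in which the tool goes at most 50 mm and 8.59 degrees, less where a joint would pass 70% of its speed; a pose out of reach is approached as far as the arm can. A call with a gripper value outside its range is refused whole. The fingers move at their own pace and stop on an object; FORCE is the grip in N (left out, the last holds). Time passes only in rows, so rows that repeat a pose let the fingers close. It gives the time, the measured TCP pose, the force, the opening and the grip force at its end, in the units of the state.
- telemetry.get_obs(): the state, without advancing time (a new reading comes with each control period).
- viewer.read_camera(name): name is "scene" or "top"; returns a dict with "img" (420x560x3 uint8, red, green, blue), "fx", "fy", "cx", "cy" (pixels), "origin" and "rotation" of the camera in the world. Camera axes: x right, y up, looking along -z (the intrinsics and any distortion apply to the point x, -y, -z); pixel columns grow to the right and rows downward; lengths in m; the calibration is good to about 2 mm. A picture is of the moment at which its call begins. There is no depth.
- job.hand_in(): hands the job in; it is judged then, once.
Trained networks look in the newest picture that a camera, given by its name, has taken for a name from the list of things; names that differ only in an ending like _2 or _b are one class to them, and where a whole thing is asked for, a point or a joint stands for the part that bears it (a point fixed in the world has none). Each returns a list of dicts, best first, with "score" (0 to 1); they miss things now and then, are a little off and sometimes report something else, mostly with a low value. They report only what shows in the picture. A call takes as long as a camera call. They do not tell look-alikes from the thing itself.
- search_frame(camera, thing): "pixel" ([column, row] in pixels, amid what is visible of it).
- cut_out(camera, thing): "pixels" (420x560 bool, what is visible of it) and "pixel" ([column, row] in pixels, amid what is visible of it).
The state is a dict: "t": time; "q": joint angles; "joint_vel": joint speeds; "joint_torque": joint torques, N m; "eef_pos": TCP position; "tool_rot": TCP orientation; "contact_force": force on the tool from outside, world axes, zero at the start; "torque": the same for the moment, N m; "gripper_width": opening from 0.0 (shut) to 1.0 (fully open); "grasp_force": force on a finger pad.
Only numpy, scipy, OpenCV 4.12 (cv2) and the standard library are available. Lean on these libraries where they do the work, as an engineer would, in place of code of your own. Each camera call takes 0.05 s, during which the arm holds its last target. There are 200 camera calls.

## Task

Screw the tall knurled metal cap, which stands open side down on the bench, onto the lens barrel that is clamped upright in the stand: set it on the barrel's nose, unless it drops in at once, turn it backward (counter-clockwise from above) until you feel it drop into the thread start, then screw it forward (clockwise) fully home against its stop and let go. Do it gently: never press hard on the barrel or force the cap round so that the barrel turns in its clamp, and leave the other things on the bench where they are.

Things in the scene. Friction and masses are not known exactly. Their poses are not given: they have to be found in the camera images.
- cap: loose dark steel screw-on lens cap: a knurled cup 56 mm across, 26 mm high, about 70 g, standing open side down with its closed flat top up. Origin: centre of its open lower rim; z up along its axis. May be gripped anywhere round its side
- cap_lugs (a point): point on the cap's axis 0.5 mm above its rim, level with the undersides of three lugs inside the cap, 120 deg apart (one on the cap's x axis). Each is 12 deg wide, 3.5 mm high and reaches in to 21 mm from the axis. The cap is 24.5 mm in radius and 23.5 mm deep inside
- stand: fixed stand: dark 110 x 110 x 10 mm foot plate with a grey round clamp collar (72 mm across, top 28 mm above the bench) and, upright in it, an aluminium lens barrel with a brass thread. Origin: on the bench under the middle of the foot, on the barrel's axis, z up
- nose_tip (a point): centre of the barrel's top face, 70 mm above the bench. The nose is 40 mm across, its top 4 mm tapered to 30 mm, and centres the cap's lugs with 1 mm of play all round
- thread_starts (a point): point on the barrel's axis 63 mm above the bench, level with the three thread starts (tops of three ridges 120 deg apart, 47 mm across, 4.2 mm thick). From its start each ridge falls clockwise 0.06 mm per deg for 92 deg to a tooth 3 mm high, against which a cap turned clockwise on top only butts. The barrel is clamped at any angle: no pose tells where the starts are
- thread_gap (a point): point on the axis 54.5 mm above the bench. Turned counter-clockwise the cap rides up a ridge and at its start falls into a 28 deg gap: its rim is then 53.5 to 55.8 mm above the bench (on ridges or teeth it is above 57.3 mm). In the gap it can turn about 16 deg before it butts against the far side. With luck it falls in when set on
- thread_home (a point): point on the axis 49.2 mm above the bench, where the cap's origin (rim) is when home. From the gap the cap screws clockwise 75 to 91 deg under the ridges, sinking 0.06 mm per deg with 1.5 mm of play up and down, to a hard stop
- clamp (a joint): angle (rad, counter-clockwise from above) by which the barrel has slipped in its clamp; 0 at the start. It holds by friction up to a twist of 0.7 N m and slips beyond
- black_screwdriver: small black screwdriver lying on the bench, 160 x 14 mm; not part of the job. Origin: centre of its underside
- pen: white and orange pen lying on the bench, 124 x 12 mm; not part of the job. Origin: centre of its underside
- cell: AA battery cell lying between stand and cap, 50 x 14 mm; not part of the job. Origin: centre of its underside
- dish: round steel parts dish, 87 mm across, 14 high; not part of the job. Origin: centre of its underside
- snap_cap: flat black snap lens cap, 54 mm across and 8 high (not the cap of this job); not part of the job. Origin: centre of its underside
- small_loupe: black loupe, a cone 39 mm across and 28 high; not part of the job. Origin: centre of its underside
- black_tweezers: black tweezers lying flat, 125 x 13 x 10 mm; not part of the job. Origin: centre of its underside
There are look-alikes about, which are no part of the job. What is shaped like the cap but pink is not meant.

How it is judged:
On the way:
1. the cap has dropped into the thread start on the barrel (origin 6.5 to 10.5 mm below the height of the thread starts, on the axis within 3 mm, upright) (horizontal distance between cap and thread_starts below 0.003 m and z of cap in the frame of thread_starts between -0.0105 and -0.0065 m and angle between cap's own z axis and vertical below 0.06 rad), for 0.2 s.
At the end, for the whole second after the job is handed in: The cap is screwed home: its origin at least 13.0 mm below the height of the thread starts (home is 13.8), within 3 mm of the barrel's axis, upright within 3 deg, at rest and released (horizontal distance between cap and thread_starts below 0.003 m and z of cap in the frame of thread_starts below -0.013 m and angle between cap's own z axis and vertical below 0.05 rad and linear speed of cap below 0.01 m/s); the robot touches nothing.
It fails at once if the cap presses or jams on the stand or barrel with more than 50 N (contact force between cap and stand above 50 N).
It fails at once if the barrel is forced round in its clamp by more than 6 deg (value of joint clamp above 0.1 rad or value of joint clamp below -0.1 rad).
It fails at once if the robot leans on the stand or barrel with more than 15 N (contact force between any of the fingers, the arm and stand above 15 N).
It fails at once if another thing on the bench is shifted by more than 30 mm (distance of any of black_screwdriver, pen, cell, dish, snap_cap, small_loupe, black_tweezers from where it was at the start of the episode above 0.03 m).
It also fails if it takes over 72 s, if anything falls off the work surface, if the arm or the gripper's body presses on something with over 40 N, if the wrist force passes 120 N, or if a joint passes its speed limit or range.

## Working session

There is one attempt and no reset: what is moved stays moved. The work goes in short steps, Python scripts to look and compute and a shell command to move; the robot and the scene stay as the last step left them, time stands still between calls to the robot, and variables do not carry over. Pictures are saved under pics/ and viewed, at most 10 in all, crops included, and the job is handed in when it is done.

```bash
mkdir -p pics; cat > h.py <<'E'
import numpy as np, cv2
from station import telemetry, viewer, job, search_frame, cut_out
def ray(c,p):
    d=np.array([(p[0]-c["cx"])/c["fx"],-(p[1]-c["cy"])/c["fy"],-1.0])
    return np.array(c["origin"]),np.array(c["rotation"])@d
def at(c,p,z):
    o,d=ray(c,p); return o+d*(z-o[2])/d[2]
def proj(c,P):
    v=np.array(c["rotation"]).T@(np.array(P)-np.array(c["origin"])); return [c["cx"]+c["fx"]*v[0]/-v[2],c["cy"]-c["fy"]*v[1]/-v[2]]
E
python3 - <<'E'
from h import *
ims=[]
for n in ("top","scene"):
    c=viewer.read_camera(n); cv2.imwrite(f"pics/{n}0.png",c["img"][:,:,::-1])
    print(n,{k:(np.round(v,3).tolist() if k!="img" else 0) for k,v in c.items()})
    for th,z in (("cap",0.026),("stand",0.07),("cell",0.01),("snap_cap",.008)):
        for r in search_frame(n,th)[:4]: print(th,np.round(r["pixel"]),round(r["score"],2),np.round(at(c,r["pixel"],z),3))
print(telemetry.get_obs())
E
```

```text
top {'img': 0, 'fx': 434.042, 'fy': 434.042, 'cx': 282.08, 'cy': 208.173, 'origin': [0.412, 0.202, 1.079], 'rotation': [-0.698, -0.04, 0.019, 0.715]}Traceback (most recent call last):
  File "<stdin>", line 7, in <module>
  File "h.py", line 7, in at
    o,d=ray(c,p); return o+d*(z-o[2])/d[2]
        ~~~^^^^^
  File "h.py", line 5, in ray
    return np.array(c["origin"]),np.array(c["rotation"])@d
                                 ~~~~~~~~~~~~~~~~~~~~~~~^~
ValueError: matmul: Input operand 1 has a mismatch in its core dimension 0, with gufunc signature (n?,k),(k,m?)->(n?,m?) (size 3 is different from 4)
```

View pics/top0.png

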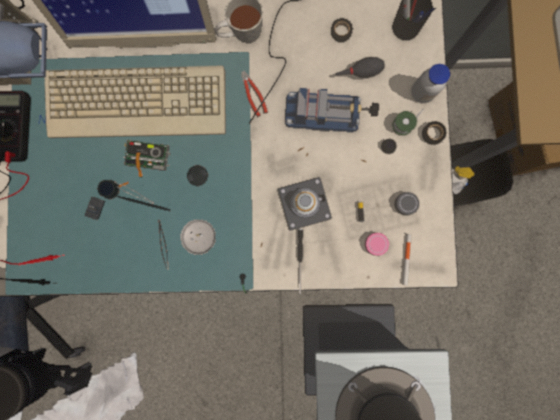

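```bash
sed -i 's/^def ray/from scipy.spatial.transform import Rotation as Rn\ndef R(q): return Rn.from_quat(np.roll(q,-1)).as_matrix()\ndef ray/; s/np.array(c\["rotation"\])/R(c["rotation"])/' h.py
python3 - <<'E'
from h import *
ims=[]
for n in ("top","scene"):
    c=viewer.read_camera(n); cv2.imwrite(f"pics/{n}1.png",c["img"][:,:,::-1])
    print(n,{k:(np.round(v,3).tolist() if k!="img" else 0) for k,v in c.items()})
    for th,z in (("cap",0.026),("stand",0.07),("cell",0.01)):
        for r in search_frame(n,th)[:4]: print(th,np.round(r["pixel"],1),round(r["score"],2),np.round(at(c,r["pixel"],z),3))
        for r in cut_out(n,th)[:3]: 
            ys,xs=np.nonzero(r["pixels"]);print(th,"cut",xs.min(),xs.max(),ys.min(),ys.max(),round(r["score"],2),np.round(at(c,[xs.mean(),ys.mean()],z),3))
    if n=="top": cv2.imwrite("pics/topcrop.png",cv2.resize(c["img"][160:300,260:440,::-1],(720,560),interpolation=cv2.INTER_CUBIC))
print(telemetry.get_obs())
E
```

```text
top {'img': 0, 'fx': 434.042, 'fy': 434.042, 'cx': 282.08, 'cy': 208.173, 'origin': [0.412, 0.202, 1.079], 'rotation': [-0.698, -0.04, 0.019, 0.715]}
cap [405.8 203.9] 0.82 [ 0.503 -0.068  0.026]
cap [377.4 239.2] 0.63 [0.42  0.004 0.026]
cap cut 395 419 193 215 0.84 [ 0.503 -0.071  0.026]
cap cut 365 388 233 255 0.83 [0.408 0.006 0.026]
stand cut 279 331 177 230 0.57 [0.505 0.176 0.07 ]
cell [408.1 259.1] 0.58 [ 0.37  -0.072  0.01 ]
cell cut 279 331 177 230 0.31 [0.511 0.175 0.01 ]
scene {'img': 0, 'fx': 545.441, 'fy': 545.441, 'cx': 283.199, 'cy': 207.501, 'origin': [-0.268, 1.366, 0.667], 'rotation': [-0.242, -0.166, 0.527, 0.798]}
cap [355.2 212.8] 0.74 [0.387 0.037 0.026]
cap [337.9 198.2] 0.49 [ 0.485 -0.036  0.026]
cap cut 331 346 191 204 0.78 [ 0.485 -0.042  0.026]
cap cut 346 363 206 219 0.66 [0.391 0.035 0.026]
cap cut 279 309 209 237 0.35 [0.491 0.204 0.026]
stand [295.6 225.5] 0.66 [0.433 0.286 0.07 ]
stand cut 279 310 207 237 0.9 [0.439 0.281 0.07 ]
cell [330.5 208.6] 0.38 [0.481 0.016 0.01 ]
cell cut 279 309 208 237 0.67 [0.51  0.175 0.01 ]
{'t': 0.8, 'q': array([-1.37212256,  0.47695826,  0.02241278,  1.5553665 , -0.01147503,
        1.10932138, -0.08309158]), 'joint_vel': array([ 9.69254173e-04, -5.77637892e-04,  2.07368961e-04, -2.42747163e-05,
        6.52131178e-04,  8.28238266e-04,  1.32128299e-03]), 'joint_torque': array([ 6.12509757e-04, -5.96271837e+01,  1.60599466e+00, -2.81532884e+01,
        1.24012763e-02,  1.47855604e-03, -7.65183245e-06]), 'eef_pos': array([0.20385566, 0.64351329, 0.23135035]), 'tool_rot': array([9.38410379e-06, 1.52792334e-01, 9.88258317e-01, 3.70657018e-05]), 'contact_force': array([0.06108522, 0.31492317, 0.47395038]), 'torque': array([-0.0515728 ,  0.01572908,  0.05614831]), 'grasp_force': 0.0, 'gripper_width': 1.0000084043336206}
```

View pics/scene1.png

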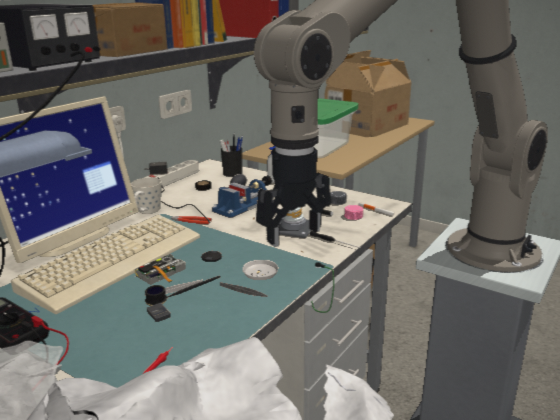

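View pics/topcrop.png

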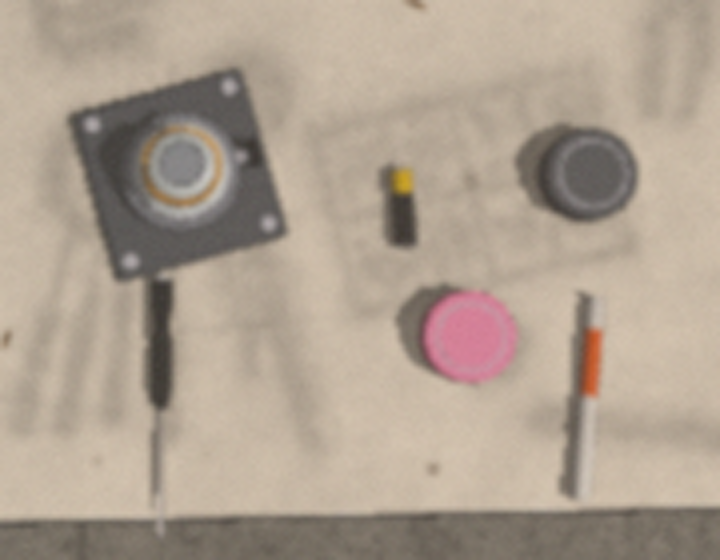

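The dark steel cap is at top-view pixel (406,203). The look-alikes are the pink cap at (377,243) and the flat snap cap at (197,175). Only (406,203) is tall, dark and knurled, and the crop confirms it. The stand is at (305,201) and the cell at (360,211). Next I'll refine the two centres.

```bash
python3 - <<'E'
from h import *
c=viewer.read_camera("top"); 
im=c["img"]; S=8
def up(x0,x1,y0,y1): return cv2.resize(im[y0:y1,x0:x1],None,fx=S,fy=S,interpolation=cv2.INTER_CUBIC)
def back(x,y,x0,y0): return ((x+.5)/S-.5+x0,(y+.5)/S-.5+y0)
for nm,b,r,z in (("capout",(388,426,185,223),.028,.026),("nosetop",(286,324,182,220),.015,.07),("brass",(286,324,182,220),.0235,.063),("collar",(286,324,182,220),.036,.028)):
    g=cv2.GaussianBlur(cv2.cvtColor(up(*b),cv2.COLOR_RGB2GRAY),(9,9),0)
    rp=r*434/(1.079-z)*S
    h=cv2.HoughCircles(g,cv2.HOUGH_GRADIENT_ALT if 0 else cv2.HOUGH_GRADIENT,1,20,param1=60,param2=8,minRadius=int(rp*.93),maxRadius=int(rp*1.07))
    for x,y,rr in (h[0][:3] if h is not None else []):
        p=back(x,y,b[0],b[2]); print(nm,np.round(p,2),round(rr/rp,2),np.round(at(c,p,z),4))
hs=cv2.cvtColor(up(286,324,182,220),cv2.COLOR_RGB2HSV); m=((hs[...,0]>8)&(hs[...,0]<28)&(hs[...,1]>110)).astype(np.uint8)
ys,xs=np.nonzero(m); k=np.hypot(xs-156,ys-156)<110
e=cv2.fitEllipse(np.c_[xs[k],ys[k]].astype(np.float32)); p=back(*e[0],286,182); print("brass ell",p,np.array(e[1])/S,np.round(at(c,p,.063),4))
# foot plate
r=[r for r in cut_out("top","stand")][0]; cn=cv2.findContours(r["pixels"].astype(np.uint8),0,1)[0]; cn=max(cn,key=cv2.contourArea); mr=cv2.minAreaRect(cn); print("foot",mr,np.round(at(c,mr[0],.01),4))
o=telemetry.get_obs(); M=R(o["tool_rot"]); print(np.round(M.T@(np.array([.503,-.071,.231])-o["eef_pos"]),4)); print(np.round(M,3))
E
```

```text
capout [406.75 203.38] 1.04 [ 0.5042 -0.0704  0.026 ]
brass ell (303.7290668487549, 206.27770614624023) [ 7.56655788 13.07780266] [0.5002 0.1792 0.063 ]
foot ((304.7879638671875, 203.83668518066406), (44.643001556396484, 44.21477127075195), 74.47589111328125) [0.5108 0.1752 0.01  ]
[-5.010e-01 -5.908e-01  3.000e-04]
[[-0.953  0.302 -0.   ]
 [ 0.302  0.953 -0.   ]
 [-0.    -0.    -1.   ]]
```

```bash
cat > need.py <<'E'
import sys
from h import *
o=telemetry.get_obs(); M=R(o["tool_rot"]); a=[float(v) for v in sys.argv[1:]]
T=np.array(a[:3]); yaw=np.deg2rad(a[3]) # az of tool y
y=np.array([np.cos(yaw),np.sin(yaw),0]); z=np.array([0,0,-1.]); W=np.c_[np.cross(y,z),y,z]
print("pos",np.round(o["eef_pos"],4),"xyz",np.round(M.T@(T-o["eef_pos"]),4),"rot",np.round(Rn.from_matrix(M.T@W).as_rotvec(degrees=True),2),"q",np.round(o["q"],2),"F",np.round(o["contact_force"],1),"w",round(o["gripper_width"],3),"t",o["t"])
E
python3 -m crank '[{"delta_rot":[0,0,4],"xyz":[-0.025,-0.03,0],"fingers":-1},{"delta_rot":[0,0,8],"xyz":[-0.05,-0.059,0],"fingers":-1},{"delta_rot":[0,0,12],"xyz":[-0.075,-0.089,0],"fingers":-1},{"delta_rot":[0,0,16],"xyz":[-0.1,-0.118,0],"fingers":-1},{"delta_rot":[0,0,20],"xyz":[-0.125,-0.148,0],"fingers":-1},{"delta_rot":[0,0,24],"xyz":[-0.15,-0.177,0],"fingers":-1},{"delta_rot":[0,0,28],"xyz":[-0.175,-0.207,0],"fingers":-1},{"delta_rot":[0,0,32],"xyz":[-0.2,-0.236,0],"fingers":-1},{"delta_rot":[0,0,36],"xyz":[-0.225,-0.266,0],"fingers":-1},{"delta_rot":[0,0,36],"xyz":[-0.25,-0.295,0],"fingers":-1}]'
python3 need.py .503 -.071 .15 0
```

```text
t: 1.9
eef_pos: [0.3535, 0.2853, 0.2316]
tool_rot: [0.0, 0.452, 0.892, 0.0]
contact_force: [0.6, 0.1, -0.1]
gripper_width: 0.997
grasp_force: 0.0
pos [0.3535 0.2853 0.2316] xyz [-0.3756 -0.0905  0.0814] rot [ 3.000e-02 -3.000e-02  3.631e+01] q [-1.07  0.1   0.27  2.08 -0.03  0.97 -0.14] F [ 0.6  0.1 -0.1] w 0.997 t 1.9
```

```bash
python3 -m crank '[{"delta_rot":[0,0,4],"xyz":[-0.038,-0.009,0.006],"fingers":-1},{"delta_rot":[0,0,8],"xyz":[-0.076,-0.018,0.012],"fingers":-1},{"delta_rot":[0,0,12],"xyz":[-0.114,-0.027,0.02],"fingers":-1},{"delta_rot":[0,0,16],"xyz":[-0.152,-0.036,0.03],"fingers":-1},{"delta_rot":[0,0,20],"xyz":[-0.19,-0.045,0.04],"fingers":-1},{"delta_rot":[0,0,24],"xyz":[-0.228,-0.055,0.05],"fingers":-1},{"delta_rot":[0,0,28],"xyz":[-0.266,-0.064,0.06],"fingers":-1},{"delta_rot":[0,0,32],"xyz":[-0.304,-0.073,0.07],"fingers":-1},{"delta_rot":[0,0,36],"xyz":[-0.342,-0.082,0.08],"fingers":-1},{"delta_rot":[0,0,36.3],"xyz":[-0.3756,-0.0905,0.0814],"fingers":-1}]'
python3 need.py .503 -.071 .08 0
python3 - <<'E'
from h import *
c=viewer.read_camera("scene"); cv2.imwrite("pics/s2.png",cv2.resize(c["img"][150:260,250:400,::-1],(780,572),interpolation=cv2.INTER_CUBIC))
t=viewer.read_camera("top")
print(at(t,(305.4,200.6),.07))
for P in ([.505,.175,.07],[.511,.175,.01],[.503,-.071,.026]): print(np.round(proj(c,P),1))
E
```

```text
t: 2.9
eef_pos: [0.5033, -0.0709, 0.1491]
tool_rot: [-0.0, 0.707, 0.707, -0.001]
contact_force: [0.1, 0.3, -0.1]
gripper_width: 0.998
grasp_force: 0.0
pos [ 0.5033 -0.0709  0.1491] xyz [-0.0001 -0.0002  0.0691] rot [-0.06  0.02 -0.01] q [-0.46  0.35  0.59  2.06 -0.26  0.81  0.28] F [ 0.1  0.3 -0.1] w 0.998 t 2.9
[0.51280535 0.17507352 0.07      ]
[295.8 205.8]
[294.1 224.6]
[338.2 193.6]
```

View pics/s2.png

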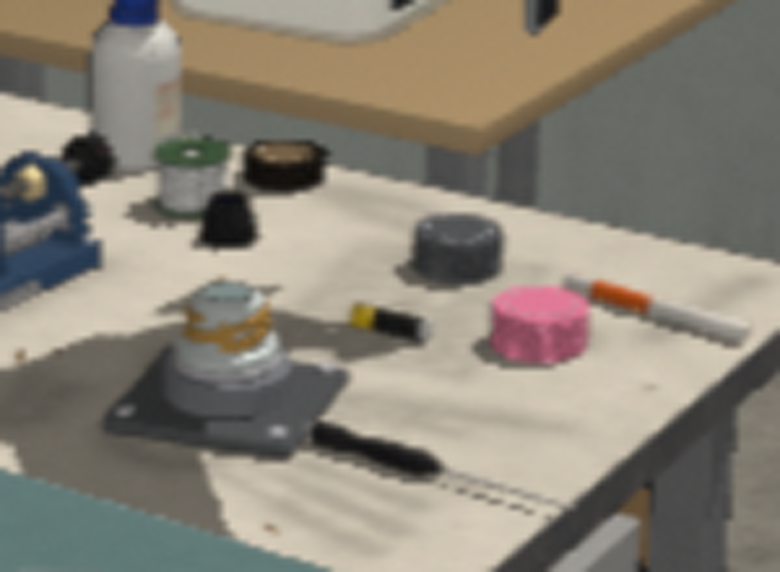

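```bash
python3 - <<'E'
from h import *
c=viewer.read_camera("scene"); t=viewer.read_camera("top")
for P in ([.513,.175,.07],[.511,.175,.07],[.511,.179,.07]): print(np.round(proj(c,P),2),np.round(proj(t,P),2))
g=cv2.cvtColor(c["img"],cv2.COLOR_RGB2HSV)
m=((g[...,0]>8)&(g[...,0]<28)&(g[...,1]>90)).astype(np.uint8)[200:222,280:308]
ys,xs=np.nonzero(m);print("brass scene",xs.min()+280,xs.max()+280,ys.min()+200,ys.max()+200,np.median(xs)+280)
for P in ([.511,.175,.063],): print(np.round(proj(c,P),2))
E
python3 -m crank '[{"delta_rot":[0,0,0],"xyz":[0,0,0.03],"fingers":-1},{"delta_rot":[0,0,0],"xyz":[0,0,0.06],"fingers":-1},{"delta_rot":[0,0,0],"xyz":[0,0,0.09],"fingers":-1},{"delta_rot":[0,0,0],"xyz":[0,0,0.11],"fingers":-1},{"delta_rot":[0,0,0],"xyz":[0,0,0.13],"fingers":-1},{"delta_rot":[0,0,0],"xyz":[0,0,0.14],"fingers":-1},{"delta_rot":[0,0,0],"xyz":[0,0,0.146],"fingers":-1},{"delta_rot":[0,0,0],"xyz":[0,0,0.146],"fingers":-1}]' 20
python3 need.py .503 -.071 .003 0
```

```text
[293.42 205.22] [305.43 200.52]
[294.01 205.37] [305.45 201.37]
[293.23 205.83] [303.74 201.41]
brass scene 285 301 209 217 295.0
[294.01 207.64]
t: 3.9
eef_pos: [0.5032, -0.0685, 0.0038]
tool_rot: [-0.0, 0.706, 0.708, 0.0]
contact_force: [-0.1, -0.1, -0.0]
gripper_width: 1.0
grasp_force: 0.0
pos [ 0.5032 -0.0685  0.0038] xyz [-0.0025 -0.0002  0.0008] rot [-0.02 -0.02  0.18] q [-0.31  0.59  0.4   2.13 -0.47  0.51  0.45] F [-0.1 -0.1 -0. ] w 1.0 t 3.9
```

```bash
python3 -m crank '[{"delta_rot":[0,0,8],"xyz":[-0.002,0,0.001],"fingers":-1},{"delta_rot":[0,0,16],"xyz":[-0.002,0,0.001],"fingers":-1},{"delta_rot":[0,0,24],"xyz":[-0.002,0,0.001],"fingers":-1},{"delta_rot":[0,0,32],"xyz":[-0.002,0,0.001],"fingers":-1},{"delta_rot":[0,0,40],"xyz":[-0.002,0,0.001],"fingers":-1},{"delta_rot":[0,0,48],"xyz":[-0.002,0,0.001],"fingers":-1},{"delta_rot":[0,0,56],"xyz":[-0.002,0,0.001],"fingers":-1},{"delta_rot":[0,0,64],"xyz":[-0.002,0,0.001],"fingers":-1},{"delta_rot":[0,0,72],"xyz":[-0.002,0,0.001],"fingers":-1},{"delta_rot":[0,0,80],"xyz":[-0.002,0,0.001],"fingers":-1}]' 20
python3 -m crank '[{"delta_rot":[0,0,0],"xyz":[0,0,0],"fingers":1},{"delta_rot":[0,0,0],"xyz":[0,0,0],"fingers":1},{"delta_rot":[0,0,0],"xyz":[0,0,0],"fingers":1},{"delta_rot":[0,0,0],"xyz":[0,0,0],"fingers":1},{"delta_rot":[0,0,0],"xyz":[0,0,0],"fingers":1},{"delta_rot":[0,0,0],"xyz":[0,0,0],"fingers":1},{"delta_rot":[0,0,0],"xyz":[0,0,0],"fingers":1},{"delta_rot":[0,0,0],"xyz":[0,0,0],"fingers":1}]' 20
python3 need.py .503 -.071 .003 0
```

```text
t: 4.9
eef_pos: [0.5041, -0.0706, 0.004]
tool_rot: [-0.0, 0.996, 0.086, 0.001]
contact_force: [0.2, 0.8, -0.4]
gripper_width: 0.999
grasp_force: 0.0
t: 5.7
eef_pos: [0.5038, -0.0711, 0.0037]
tool_rot: [-0.0, 0.996, 0.09, 0.001]
contact_force: [-1.5, 0.1, 6.9]
gripper_width: 0.652
grasp_force: 20.1
pos [ 0.5038 -0.0711  0.0037] xyz [-0.0008 -0.0002  0.0007] rot [ 2.000e-02 -1.100e-01 -7.971e+01] q [-0.56  0.71  0.76  2.14 -0.86  0.63 -0.57] F [-1.5  0.1  6.9] w 0.652 t 5.7
```

```bash
python3 -m crank '[{"delta_rot":[0,0,0],"xyz":[0,0,0],"fingers":-1},{"delta_rot":[0,0,0],"xyz":[0,0,0],"fingers":-1},{"delta_rot":[0,0,0],"xyz":[0,0,0],"fingers":-1},{"delta_rot":[0,0,0],"xyz":[0,0,0],"fingers":-1},{"delta_rot":[0,0,-8],"xyz":[0,0,0],"fingers":-1},{"delta_rot":[0,0,-16],"xyz":[0,0,0],"fingers":-1},{"delta_rot":[0,0,-24],"xyz":[0,0,0],"fingers":-1},{"delta_rot":[0,0,-32],"xyz":[0,0,0],"fingers":-1},{"delta_rot":[0,0,-40],"xyz":[0,0,0],"fingers":-1},{"delta_rot":[0,0,-48],"xyz":[0,0,0],"fingers":-1}]' 20
python3 -m crank '[{"delta_rot":[0,0,-8],"xyz":[0,0,0],"fingers":-1},{"delta_rot":[0,0,-16],"xyz":[0,0,0],"fingers":-1},{"delta_rot":[0,0,-24],"xyz":[0,0,0],"fingers":-1},{"delta_rot":[0,0,-32],"xyz":[0,0,0],"fingers":-1},{"delta_rot":[0,0,-38],"xyz":[0,0,0],"fingers":-1},{"delta_rot":[0,0,-38],"xyz":[0,0,0],"fingers":-1}]' 20
python3 need.py .5038 -.0711 .003 0
```

```text
t: 6.7
eef_pos: [0.5032, -0.0712, 0.0029]
tool_rot: [0.0, 0.873, 0.488, -0.0]
contact_force: [0.1, -0.7, 0.1]
gripper_width: 1.0
grasp_force: 0.0
t: 7.3
eef_pos: [0.5032, -0.0714, 0.0029]
tool_rot: [-0.0, 0.668, 0.744, 0.0]
contact_force: [0.5, -0.6, 0.3]
gripper_width: 0.999
grasp_force: 0.0
pos [ 0.5032 -0.0714  0.0029] xyz [ 0.0003  0.0006 -0.0001] rot [ 0.   -0.02  6.16] q [-0.28  0.59  0.38  2.12 -0.44  0.5   0.54] F [ 0.5 -0.6  0.3] w 0.999 t 7.3
```

```bash
python3 -m crank '[{"delta_rot":[0,0,0],"xyz":[0,0,0],"fingers":1},{"delta_rot":[0,0,0],"xyz":[0,0,0],"fingers":1},{"delta_rot":[0,0,0],"xyz":[0,0,0],"fingers":1},{"delta_rot":[0,0,0],"xyz":[0,0,0],"fingers":1},{"delta_rot":[0,0,0],"xyz":[0,0,0],"fingers":1},{"delta_rot":[0,0,0],"xyz":[0,0,0],"fingers":1},{"delta_rot":[0,0,0],"xyz":[0,0,0],"fingers":1},{"delta_rot":[0,0,0],"xyz":[0,0,0],"fingers":1}]' 22
python3 need.py .5038 -.0711 .003 0
python3 -m crank '[{"delta_rot":[0,0,0],"xyz":[0,0,-0.01],"fingers":1},{"delta_rot":[0,0,0],"xyz":[0,0,-0.03],"fingers":1},{"delta_rot":[0,0,0],"xyz":[0,0,-0.05],"fingers":1},{"delta_rot":[0,0,0],"xyz":[0,0,-0.07],"fingers":1},{"delta_rot":[0,0,0],"xyz":[0,0,-0.09],"fingers":1},{"delta_rot":[0,0,0],"xyz":[0,0,-0.1],"fingers":1},{"delta_rot":[0,0,0],"xyz":[0,0,-0.1],"fingers":1}]'
python3 need.py .512 .175 .103 -45
```

```text
t: 8.1
eef_pos: [0.5035, -0.0712, 0.0032]
tool_rot: [0.0, 0.669, 0.744, 0.0]
contact_force: [-0.4, -0.5, 5.4]
gripper_width: 0.656
grasp_force: 22.7
pos [ 0.5035 -0.0712  0.0032] xyz [0.0001 0.0003 0.0002] rot [0.02 0.   6.06] q [-0.28  0.59  0.38  2.12 -0.44  0.5   0.54] F [-0.4 -0.5  5.4] w 0.656 t 8.1
t: 8.8
eef_pos: [0.5041, -0.0711, 0.1041]
tool_rot: [0.001, 0.668, 0.744, 0.001]
contact_force: [0.3, 0.3, -1.2]
gripper_width: 0.652
grasp_force: 24.0
pos [ 0.5041 -0.0711  0.1041] xyz [0.2438 0.0341 0.0012] rot [ 0.13 -0.07 51.12] q [-0.4   0.41  0.52  2.09 -0.31  0.71  0.43] F [ 0.3  0.3 -1.2] w 0.652 t 8.8
```

```bash
python3 -m crank '[{"delta_rot":[0,0,5],"xyz":[0.02,0.003,0],"fingers":1},{"delta_rot":[0,0,10],"xyz":[0.05,0.007,0],"fingers":1},{"delta_rot":[0,0,15],"xyz":[0.08,0.011,0],"fingers":1},{"delta_rot":[0,0,20],"xyz":[0.11,0.015,0],"fingers":1},{"delta_rot":[0,0,25],"xyz":[0.14,0.02,0],"fingers":1},{"delta_rot":[0,0,30],"xyz":[0.17,0.024,0],"fingers":1},{"delta_rot":[0,0,36],"xyz":[0.2,0.028,0],"fingers":1},{"delta_rot":[0,0,42],"xyz":[0.225,0.031,0],"fingers":1},{"delta_rot":[0,0,48],"xyz":[0.24,0.034,0],"fingers":1},{"delta_rot":[0,0,51],"xyz":[0.244,0.034,0],"fingers":1}]'
python3 need.py .512 .175 .086 -45
python3 - <<'E'
from h import *
c=viewer.read_camera("scene"); cv2.imwrite("pics/s3.png",cv2.resize(c["img"][160:250,240:350,::-1],(733,600),interpolation=cv2.INTER_CUBIC))
E
```

```text
t: 9.8
eef_pos: [0.5103, 0.1776, 0.1016]
tool_rot: [0.0, 0.923, 0.384, -0.001]
contact_force: [0.3, 0.3, -0.0]
gripper_width: 0.655
grasp_force: 24.0
pos [0.5103 0.1776 0.1016] xyz [-0.0006  0.0031  0.0156] rot [-0.03  0.08  0.13] q [-1.01  0.52  0.73  2.03 -0.5   0.77 -0.76] F [ 0.3  0.3 -0. ] w 0.655 t 9.8
```

View pics/s3.png

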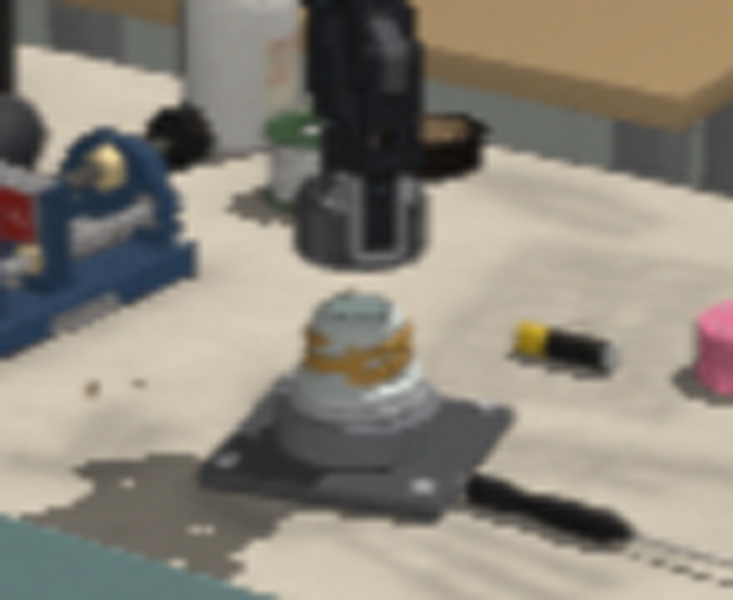

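The gripped cap is at crop x≈362, directly above the nose at x≈360. I'll centre it and lower.

```bash
python3 -m crank '[{"delta_rot":[0,0,0],"xyz":[-0.0005,0.003,0.005],"fingers":1},{"delta_rot":[0,0,0],"xyz":[-0.0005,0.003,0.01],"fingers":1},{"delta_rot":[0,0,0],"xyz":[-0.0005,0.003,0.016],"fingers":1},{"delta_rot":[0,0,0],"xyz":[-0.0005,0.003,0.02],"fingers":1},{"delta_rot":[0,0,0],"xyz":[-0.0005,0.003,0.022],"fingers":1},{"delta_rot":[0,0,0],"xyz":[-0.0005,0.003,0.022],"fingers":1},{"delta_rot":[0,0,0],"xyz":[-0.0005,0.003,0.022],"fingers":1}]'
python3 need.py .512 .175 .0732 -45
python3 - <<'E'
from h import *
c=viewer.read_camera("scene"); cv2.imwrite("pics/s4.png",cv2.resize(c["img"][170:240,260:330,::-1],(600,600),interpolation=cv2.INTER_CUBIC))
E
```

```text
t: 10.55
eef_pos: [0.5129, 0.1725, 0.081]
tool_rot: [-0.0, 0.923, 0.384, 0.0]
contact_force: [0.1, -1.1, -0.8]
gripper_width: 0.653
grasp_force: 24.0
pos [0.5129 0.1725 0.081 ] xyz [ 0.0011 -0.0024  0.0078] rot [ 0.   -0.01  0.12] q [-0.97  0.55  0.7   2.03 -0.53  0.74 -0.73] F [ 0.1 -1.1 -0.8] w 0.653 t 10.55
```

View pics/s4.png

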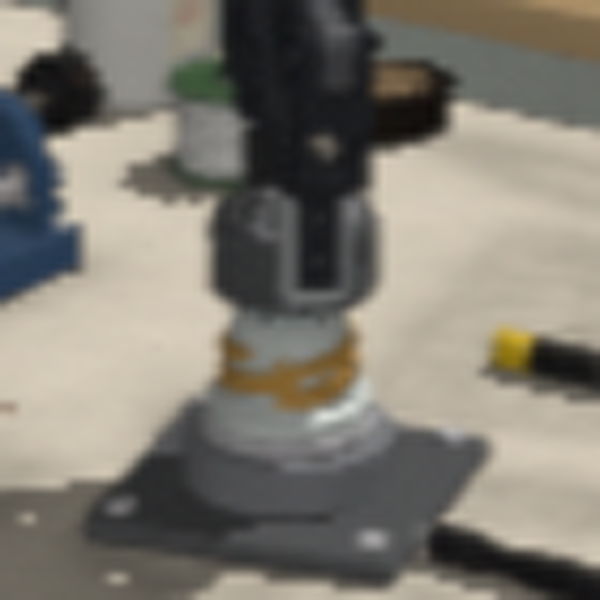

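```bash
python3 -m crank '[{"delta_rot":[0,0,0],"xyz":[0.001,-0.0024,0.0],"fingers":1},{"delta_rot":[0,0,0],"xyz":[0.001,-0.0024,0.002],"fingers":1},{"delta_rot":[0,0,0],"xyz":[0.001,-0.0024,0.004],"fingers":1},{"delta_rot":[0,0,0],"xyz":[0.001,-0.0024,0.005],"fingers":1},{"delta_rot":[0,0,0],"xyz":[0.001,-0.0024,0.006],"fingers":1},{"delta_rot":[0,0,0],"xyz":[0.001,-0.0024,0.006],"fingers":1}]'
python3 need.py .512 .175 .0732 -45
python3 -m crank '[{"delta_rot":[0,0,0],"xyz":[0,0,0.001],"fingers":1},{"delta_rot":[0,0,0],"xyz":[0,0,0.002],"fingers":1},{"delta_rot":[0,0,0],"xyz":[0,0,0.003],"fingers":1},{"delta_rot":[0,0,0],"xyz":[0,0,0.003],"fingers":1}]'
python3 need.py .512 .175 .0732 -45
```

```text
t: 11.2
eef_pos: [0.5117, 0.1749, 0.0747]
tool_rot: [0.0, 0.923, 0.384, -0.0]
contact_force: [-0.3, 0.3, -0.7]
gripper_width: 0.651
grasp_force: 24.0
pos [0.5117 0.1749 0.0747] xyz [0.0003 0.0001 0.0015] rot [-0.    0.02  0.11] q [-0.97  0.56  0.69  2.04 -0.54  0.72 -0.72] F [-0.3  0.3 -0.7] w 0.651 t 11.2
t: 11.6
eef_pos: [0.5117, 0.1749, 0.0717]
tool_rot: [-0.0, 0.923, 0.384, -0.0]
contact_force: [-0.2, -0.2, -0.2]
gripper_width: 0.651
grasp_force: 24.0
pos [0.5117 0.1749 0.0717] xyz [ 0.0002  0.0001 -0.0015] rot [-0.01  0.01  0.12] q [-0.97  0.57  0.68  2.04 -0.54  0.72 -0.72] F [-0.2 -0.2 -0.2] w 0.651 t 11.6
```

```bash
for i in 1 ; do
python3 -m crank '[{"delta_rot":[0,0,0],"xyz":[0,0,0.001],"fingers":1},{"delta_rot":[0,0,0],"xyz":[0,0,0.002],"fingers":1},{"delta_rot":[0,0,0],"xyz":[0,0,0.003],"fingers":1},{"delta_rot":[0,0,0],"xyz":[0,0,0.003],"fingers":1}]'
python3 -m crank '[{"delta_rot":[0,0,0],"xyz":[0,0,0.001],"fingers":1},{"delta_rot":[0,0,0],"xyz":[0,0,0.002],"fingers":1},{"delta_rot":[0,0,0],"xyz":[0,0,0.002],"fingers":1}]'
done; python3 need.py .512 .175 .06 -45
```

```text
t: 12.0
eef_pos: [0.5118, 0.175, 0.0688]
tool_rot: [-0.0, 0.923, 0.384, -0.0]
contact_force: [0.2, 0.1, -1.7]
gripper_width: 0.655
grasp_force: 24.0
t: 12.3
eef_pos: [0.5118, 0.175, 0.0668]
tool_rot: [-0.0, 0.923, 0.384, -0.0]
contact_force: [-0.1, 0.4, -0.9]
gripper_width: 0.656
grasp_force: 24.0
pos [0.5118 0.175  0.0668] xyz [0.0001 0.0001 0.0068] rot [-0.    0.    0.12] q [-0.96  0.58  0.68  2.04 -0.55  0.71 -0.72] F [-0.1  0.4 -0.9] w 0.656 t 12.3
```

```bash

python3 -m crank '[{"delta_rot":[0,0,0],"xyz":[0,0,0.001],"fingers":1},{"delta_rot":[0,0,0],"xyz":[0,0,0.0015],"fingers":1},{"delta_rot":[0,0,0],"xyz":[0,0,0.0015],"fingers":1}]'
python3 -m crank '[{"delta_rot":[0,0,0],"xyz":[0,0,0.001],"fingers":1},{"delta_rot":[0,0,0],"xyz":[0,0,0.0015],"fingers":1},{"delta_rot":[0,0,0],"xyz":[0,0,0.0015],"fingers":1}]'
python3 need.py .512 .175 .06 -45
```

```text
t: 12.6
eef_pos: [0.5119, 0.1749, 0.0654]
tool_rot: [0.0, 0.923, 0.384, 0.0]
contact_force: [0.2, 0.1, -1.0]
gripper_width: 0.652
grasp_force: 24.0
t: 12.9
eef_pos: [0.512, 0.1749, 0.0641]
tool_rot: [-0.0, 0.924, 0.384, 0.0]
contact_force: [0.2, -1.3, 2.0]
gripper_width: 0.654
grasp_force: 24.2
pos [0.512  0.1749 0.0641] xyz [ 0.0001 -0.0001  0.0041] rot [-0.   -0.01  0.11] q [-0.96  0.58  0.67  2.04 -0.55  0.7  -0.71] F [ 0.2 -1.3  2. ] w 0.654 t 12.9
```

```bash

python3 -m crank '[{"delta_rot":[0,0,-4],"xyz":[0,0,0.0001],"fingers":1},{"delta_rot":[0,0,-8],"xyz":[0,0,-0.0002],"fingers":1},{"delta_rot":[0,0,-8],"xyz":[0,0,-0.0002],"fingers":1}]'
python3 -m crank '[{"delta_rot":[0,0,-4],"xyz":[0,0,-0.0002],"fingers":1},{"delta_rot":[0,0,-8],"xyz":[0,0,-0.0004],"fingers":1},{"delta_rot":[0,0,-8],"xyz":[0,0,-0.0004],"fingers":1}]'
python3 need.py .512 .175 .06 -45;python3 -c "
from h import *;print(telemetry.get_obs()['torque'])"
```

```text
t: 13.2
eef_pos: [0.5124, 0.1752, 0.0645]
tool_rot: [-0.0, 0.894, 0.447, 0.001]
contact_force: [0.8, 0.2, 3.1]
gripper_width: 0.654
grasp_force: 24.2
t: 13.5
eef_pos: [0.5124, 0.1752, 0.0649]
tool_rot: [-0.0, 0.861, 0.508, 0.001]
contact_force: [0.9, 0.2, 3.5]
gripper_width: 0.652
grasp_force: 24.4
pos [0.5124 0.1752 0.0649] xyz [-0.0004 -0.0003  0.0049] rot [ 0.02 -0.07 16.06] q [-0.9   0.56  0.6   2.04 -0.49  0.69 -0.5 ] F [0.9 0.2 3.5] w 0.652 t 13.5
[ 8.05010561e-02 -1.83959710e-01 -9.23199739e-05]
```

```bash

python3 -m crank '[{"delta_rot":[0,0,-4],"xyz":[0,0,-0.0002],"fingers":1},{"delta_rot":[0,0,-8],"xyz":[0,0,-0.0004],"fingers":1},{"delta_rot":[0,0,-8],"xyz":[0,0,-0.0004],"fingers":1}]'
python3 -m crank '[{"delta_rot":[0,0,-4],"xyz":[0,0,-0.0002],"fingers":1},{"delta_rot":[0,0,-6],"xyz":[0,0,-0.0002],"fingers":1},{"delta_rot":[0,0,-6],"xyz":[0,0,-0.0002],"fingers":1}]'

```

```text
t: 13.8
eef_pos: [0.5124, 0.175, 0.0653]
tool_rot: [0.0, 0.824, 0.566, 0.001]
contact_force: [0.8, -0.2, 5.8]
gripper_width: 0.653
grasp_force: 24.4
t: 14.1
eef_pos: [0.5122, 0.1748, 0.0654]
tool_rot: [0.0, 0.794, 0.608, 0.0]
contact_force: [1.1, -0.7, 6.6]
gripper_width: 0.654
grasp_force: 24.4
```

```bash

python3 -m crank '[{"delta_rot":[0,0,-3],"xyz":[0,0,-0.0001],"fingers":1},{"delta_rot":[0,0,-6],"xyz":[0,0,-0.0002],"fingers":1},{"delta_rot":[0,0,-6],"xyz":[0,0,-0.0002],"fingers":1}]'

```

```text
t: 14.4
eef_pos: [0.5119, 0.1743, 0.0653]
tool_rot: [0.0, 0.761, 0.649, -0.0]
contact_force: [0.5, -2.6, 2.7]
gripper_width: 0.653
grasp_force: 24.3
```

```bash

python3 -m crank '[{"delta_rot":[0,0,-3],"xyz":[0,0,0],"fingers":1},{"delta_rot":[0,0,-5],"xyz":[0,0,0],"fingers":1},{"delta_rot":[0,0,-5],"xyz":[0,0,0],"fingers":1}]'
python3 need.py .512 .175 .06 -85
```

```text
t: 14.7
eef_pos: [0.512, 0.1745, 0.0651]
tool_rot: [0.0, 0.731, 0.682, -0.0]
contact_force: [3.0, -2.7, -1.0]
gripper_width: 0.655
grasp_force: 24.0
pos [0.512  0.1745 0.0651] xyz [ 0.0005 -0.0001  0.0051] rot [4.000e-02 1.000e-02 8.101e+01] q [-0.82  0.53  0.48  2.03 -0.38  0.67 -0.16] F [ 3.  -2.7 -1. ] w 0.655 t 14.7
```

```bash

python3 -m crank '[{"delta_rot":[0,0,-3],"xyz":[0,0,0.0005],"fingers":1},{"delta_rot":[0,0,-4],"xyz":[0,0,0.0015],"fingers":1},{"delta_rot":[0,0,-4],"xyz":[0,0,0.002],"fingers":1},{"delta_rot":[0,0,-4],"xyz":[0,0,0.002],"fingers":1}]'
python3 need.py .512 .175 .06 -85
```

```text
t: 15.1
eef_pos: [0.5123, 0.175, 0.0634]
tool_rot: [0.0, 0.707, 0.707, 0.0]
contact_force: [4.0, -2.6, 0.7]
gripper_width: 0.652
grasp_force: 24.1
pos [0.5123 0.175  0.0634] xyz [-0.     -0.0003  0.0034] rot [ 4.000e-02 -5.000e-02  8.503e+01] q [-0.8   0.53  0.46  2.03 -0.37  0.66 -0.1 ] F [ 4.  -2.6  0.7] w 0.652 t 15.1
```

```bash

python3 -m crank '[{"delta_rot":[0,0,0],"xyz":[0,0,0.001],"fingers":1},{"delta_rot":[0,0,0],"xyz":[0,0,0.002],"fingers":1},{"delta_rot":[0,0,0],"xyz":[0,0,0.002],"fingers":1}]'
python3 -m crank '[{"delta_rot":[0,0,0],"xyz":[0,0,0.001],"fingers":1},{"delta_rot":[0,0,0],"xyz":[0,0,0.0015],"fingers":1},{"delta_rot":[0,0,0],"xyz":[0,0,0.0015],"fingers":1}]'

```

```text
t: 15.4
eef_pos: [0.5124, 0.1753, 0.0614]
tool_rot: [0.0, 0.706, 0.708, 0.001]
contact_force: [5.4, -0.4, 0.2]
gripper_width: 0.652
grasp_force: 24.1
t: 15.7
eef_pos: [0.5124, 0.1753, 0.06]
tool_rot: [0.0, 0.706, 0.708, 0.001]
contact_force: [5.2, -2.0, 1.3]
gripper_width: 0.651
grasp_force: 24.2
```

```bash

python3 -m crank '[{"delta_rot":[0,0,0],"xyz":[0,0,0.001],"fingers":1},{"delta_rot":[0,0,0],"xyz":[0,0,0.0015],"fingers":1},{"delta_rot":[0,0,0],"xyz":[0,0,0.0015],"fingers":1}]'
python3 need.py .512 .175 .06 0
```

```text
t: 16.0
eef_pos: [0.5125, 0.1754, 0.0585]
tool_rot: [0.0, 0.706, 0.708, 0.001]
contact_force: [6.4, -1.5, 1.4]
gripper_width: 0.653
grasp_force: 24.2
pos [0.5125 0.1754 0.0585] xyz [-0.0004 -0.0005 -0.0015] rot [ 0.08 -0.04  0.12] q [-0.8   0.53  0.46  2.03 -0.38  0.65 -0.09] F [ 6.4 -1.5  1.4] w 0.653 t 16.0
```

```bash

python3 -m crank '[{"delta_rot":[0,0,0],"xyz":[-0.0002,0.0004,0.0005],"fingers":1},{"delta_rot":[0,0,0],"xyz":[-0.0002,0.0004,0.001],"fingers":1},{"delta_rot":[0,0,0],"xyz":[-0.0002,0.0004,0.001],"fingers":1},{"delta_rot":[0,0,0],"xyz":[-0.0002,0.0004,0.001],"fingers":1}]'
python3 -c "
from h import *;print(telemetry.get_obs()['torque'])"
```

```text
t: 16.4
eef_pos: [0.5126, 0.1752, 0.0575]
tool_rot: [0.0, 0.706, 0.708, 0.0]
contact_force: [4.9, 1.2, 4.3]
gripper_width: 0.653
grasp_force: 24.4
[ 0.06572646 -1.18055735 -0.02749755]
```

```bash

python3 -m crank '[{"delta_rot":[0,0,4],"xyz":[0,0,0.0001],"fingers":1},{"delta_rot":[0,0,8],"xyz":[0,0,0.0003],"fingers":1},{"delta_rot":[0,0,8],"xyz":[0,0,0.0003],"fingers":1}]'
python3 -c "
from h import *;print(telemetry.get_obs()['torque'])"
python3 -m crank '[{"delta_rot":[0,0,4],"xyz":[0,0,0.0002],"fingers":1},{"delta_rot":[0,0,8],"xyz":[0,0,0.0005],"fingers":1},{"delta_rot":[0,0,8],"xyz":[0,0,0.0005],"fingers":1}]'
python3 -c "
from h import *;print(telemetry.get_obs()['torque'])"

```

```text
t: 16.7
eef_pos: [0.5124, 0.1753, 0.057]
tool_rot: [0.0, 0.754, 0.656, 0.0]
contact_force: [5.1, 0.7, 4.6]
gripper_width: 0.652
grasp_force: 24.3
[ 0.16126818 -1.13914222  0.01787628]
t: 17.0
eef_pos: [0.5125, 0.1753, 0.0566]
tool_rot: [0.0, 0.798, 0.602, 0.0]
contact_force: [5.0, 1.4, 3.2]
gripper_width: 0.653
grasp_force: 24.3
[ 0.18673519 -1.1646134   0.00496064]
```

```bash

python3 -m crank '[{"delta_rot":[0,0,4],"xyz":[0,0.0002,0.0002],"fingers":1},{"delta_rot":[0,0,8],"xyz":[0,0.0002,0.0005],"fingers":1},{"delta_rot":[0,0,12],"xyz":[0,0.0002,0.0007],"fingers":1},{"delta_rot":[0,0,12],"xyz":[0,0.0002,0.0007],"fingers":1}]'
python3 -c "
from h import *;print(telemetry.get_obs()['torque'])"
python3 -m crank '[{"delta_rot":[0,0,4],"xyz":[0,0,0.0002],"fingers":1},{"delta_rot":[0,0,8],"xyz":[0,0,0.0005],"fingers":1},{"delta_rot":[0,0,12],"xyz":[0,0,0.0007],"fingers":1},{"delta_rot":[0,0,12],"xyz":[0,0,0.0007],"fingers":1}]'
python3 -c "
from h import *;print(telemetry.get_obs()['torque'])"
python3 need.py .512 .175 .05 0

```

```text
t: 17.4
eef_pos: [0.5123, 0.1752, 0.0558]
tool_rot: [-0.0, 0.857, 0.516, -0.0]
contact_force: [4.4, 1.6, 4.1]
gripper_width: 0.653
grasp_force: 24.4
[ 0.24934343 -0.96239751 -0.04154676]
t: 17.8
eef_pos: [0.5123, 0.175, 0.0551]
tool_rot: [-0.0, 0.906, 0.424, -0.0]
contact_force: [4.0, 2.2, 4.3]
gripper_width: 0.656
grasp_force: 24.4
[ 0.24625919 -0.91549136 -0.07622569]
pos [0.5123 0.175  0.0551] xyz [-0.0002 -0.0002  0.0051] rot [-2.00e-02 -0.00e+00 -3.98e+01] q [-0.93  0.59  0.64  2.04 -0.55  0.68 -0.63] F [4.  2.2 4.3] w 0.656 t 17.8
```

```bash

python3 -m crank '[{"delta_rot":[0,0,4],"xyz":[0,0,0.0002],"fingers":1},{"delta_rot":[0,0,8],"xyz":[0,0,0.0005],"fingers":1},{"delta_rot":[0,0,12],"xyz":[0,0,0.0007],"fingers":1},{"delta_rot":[0,0,12],"xyz":[0,0,0.0007],"fingers":1}]'
python3 -c "
from h import *;print(telemetry.get_obs()['torque'])"
python3 -m crank '[{"delta_rot":[0,0,4],"xyz":[0,0,0.0002],"fingers":1},{"delta_rot":[0,0,8],"xyz":[0,0,0.0005],"fingers":1},{"delta_rot":[0,0,12],"xyz":[0,0,0.0007],"fingers":1},{"delta_rot":[0,0,12],"xyz":[0,0,0.0007],"fingers":1}]'
python3 -c "
from h import *;print(telemetry.get_obs()['torque'])"
python3 need.py .512 .175 .05 0

```

```text
t: 18.2
eef_pos: [0.5122, 0.1752, 0.0543]
tool_rot: [-0.0, 0.945, 0.328, -0.0]
contact_force: [3.2, 1.4, 4.7]
gripper_width: 0.654
grasp_force: 24.4
[ 0.44858781 -0.79037246 -0.14731095]
t: 18.6
eef_pos: [0.5122, 0.1749, 0.0536]
tool_rot: [-0.0, 0.974, 0.227, -0.0]
contact_force: [4.0, 1.2, 4.1]
gripper_width: 0.653
grasp_force: 24.4
[ 0.37017964 -0.85265222 -0.09692823]
pos [0.5122 0.1749 0.0536] xyz [-0.0002 -0.0002  0.0036] rot [-3.000e-02  1.000e-02 -6.374e+01] q [-1.    0.63  0.74  2.05 -0.65  0.71 -0.95] F [4.  1.2 4.1] w 0.653 t 18.6
```

Now in smaller steps, watching the torque for the stop.

```bash

python3 -m crank '[{"delta_rot":[0,0,3],"xyz":[0,0,0.0002],"fingers":1},{"delta_rot":[0,0,6],"xyz":[0,0,0.0004],"fingers":1},{"delta_rot":[0,0,6],"xyz":[0,0,0.0004],"fingers":1}]'
python3 -c "
from h import *;print(telemetry.get_obs()['torque'])"
python3 -m crank '[{"delta_rot":[0,0,3],"xyz":[0,0,0.0002],"fingers":1},{"delta_rot":[0,0,4],"xyz":[0,0,0.00025],"fingers":1},{"delta_rot":[0,0,4],"xyz":[0,0,0.00025],"fingers":1}]'
python3 -c "
from h import *;print(telemetry.get_obs()['torque'])"
python3 need.py .512 .175 .05 0

```

```text
t: 18.9
eef_pos: [0.5122, 0.1751, 0.0532]
tool_rot: [-0.0, 0.984, 0.176, -0.0]
contact_force: [3.4, 2.2, 3.6]
gripper_width: 0.653
grasp_force: 24.4
[ 0.57189718 -0.75958952 -0.11623342]
t: 19.2
eef_pos: [0.5121, 0.1752, 0.053]
tool_rot: [-0.0, 0.99, 0.142, -0.0]
contact_force: [3.7, 2.3, 5.8]
gripper_width: 0.653
grasp_force: 24.4
[ 0.61506285 -0.74464224  0.05341319]
pos [0.5121 0.1752 0.053 ] xyz [-0.0002  0.0002  0.003 ] rot [-6.000e-02 -0.000e+00 -7.366e+01] q [-1.03  0.65  0.79  2.05 -0.7   0.73 -1.08] F [3.7 2.3 5.8] w 0.653 t 19.2
```

```bash

python3 -m crank '[{"delta_rot":[0,0,2],"xyz":[0,0,0.0001],"fingers":1},{"delta_rot":[0,0,4],"xyz":[0,0,0.00025],"fingers":1},{"delta_rot":[0,0,4],"xyz":[0,0,0.00025],"fingers":1}]'
python3 -c "
from h import *;print(telemetry.get_obs()['torque'])"
python3 need.py .512 .175 .05 0

```

```text
t: 19.5
eef_pos: [0.5122, 0.1751, 0.0528]
tool_rot: [-0.0, 0.994, 0.105, -0.0]
contact_force: [3.0, 4.2, 5.4]
gripper_width: 0.649
grasp_force: 24.5
[ 0.78658261 -0.5852689  -0.01634853]
pos [0.5122 0.1751 0.0528] xyz [-0.0002  0.      0.0028] rot [-5.000e-02  0.000e+00 -7.794e+01] q [-1.04  0.66  0.81  2.05 -0.72  0.74 -1.14] F [3.  4.2 5.4] w 0.649 t 19.5
```

```bash

python3 -m crank '[{"delta_rot":[0,0,2],"xyz":[0,0,0.0001],"fingers":1},{"delta_rot":[0,0,3],"xyz":[0,0,0.0001],"fingers":1},{"delta_rot":[0,0,3],"xyz":[0,0,0.0001],"fingers":1}]'
python3 -c "
from h import *;print(telemetry.get_obs()['torque'])"
python3 need.py .512 .175 .05 0

```

```text
t: 19.8
eef_pos: [0.5122, 0.1749, 0.0526]
tool_rot: [-0.0, 0.997, 0.079, -0.0]
contact_force: [3.2, 3.6, 5.0]
gripper_width: 0.652
grasp_force: 24.4
[ 0.82403147 -0.55490814  0.0691629 ]
pos [0.5122 0.1749 0.0526] xyz [-0.0002 -0.0001  0.0026] rot [-2.000e-02  1.000e-02 -8.091e+01] q [-1.05  0.66  0.82  2.05 -0.73  0.74 -1.18] F [3.2 3.6 5. ] w 0.652 t 19.8
```

```bash

python3 -m crank '[{"delta_rot":[0,0,1.5],"xyz":[0,0,0.0001],"fingers":1},{"delta_rot":[0,0,3],"xyz":[0,0,0.0001],"fingers":1},{"delta_rot":[0,0,3],"xyz":[0,0,0.0001],"fingers":1}]'
python3 -c "
from h import *;print(telemetry.get_obs()['torque'])"
python3 need.py .512 .175 .05 0

```

```text
t: 20.1
eef_pos: [0.5124, 0.1747, 0.0525]
tool_rot: [0.0, 0.999, 0.053, -0.0]
contact_force: [3.6, 3.7, 4.4]
gripper_width: 0.654
grasp_force: 24.3
[ 0.79618818 -0.65787249  0.14524394]
pos [0.5124 0.1747 0.0525] xyz [-0.0004 -0.0003  0.0025] rot [ 1.000e-02  1.000e-02 -8.394e+01] q [-1.06  0.67  0.83  2.05 -0.74  0.75 -1.22] F [3.6 3.7 4.4] w 0.654 t 20.1
```

```bash

python3 -m crank '[{"delta_rot":[0,0,1],"xyz":[0,0,0.0001],"fingers":1},{"delta_rot":[0,0,2],"xyz":[0,0,0.0001],"fingers":1},{"delta_rot":[0,0,2],"xyz":[0,0,0.0001],"fingers":1}]'
python3 -c "
from h import *;print(telemetry.get_obs()['torque'])"
python3 need.py .512 .175 .05 0

```

```text
t: 20.4
eef_pos: [0.5125, 0.175, 0.0525]
tool_rot: [0.0, 0.999, 0.036, 0.0]
contact_force: [2.8, 3.4, 3.9]
gripper_width: 0.654
grasp_force: 24.3
[ 0.84408747 -0.80010693  0.50442136]
pos [0.5125 0.175  0.0525] xyz [-0.0005 -0.0001  0.0025] rot [ 1.000e-02 -1.000e-02 -8.589e+01] q [-1.06  0.67  0.84  2.05 -0.75  0.75 -1.25] F [2.8 3.4 3.9] w 0.654 t 20.4
```

```bash

python3 -m crank '[{"delta_rot":[0,0,1],"xyz":[0,0,0.0001],"fingers":1},{"delta_rot":[0,0,2],"xyz":[0,0,0.0001],"fingers":1},{"delta_rot":[0,0,2],"xyz":[0,0,0.0001],"fingers":1}]'
python3 -c "
from h import *;print(telemetry.get_obs()['torque'])"
python3 need.py .512 .175 .05 0

```

```text
t: 20.7
eef_pos: [0.5126, 0.1751, 0.0524]
tool_rot: [0.0, 1.0, 0.019, 0.0]
contact_force: [3.7, 4.3, 4.9]
gripper_width: 0.659
grasp_force: 24.3
[ 0.85118149 -0.78518148  0.6881516 ]
pos [0.5126 0.1751 0.0524] xyz [-0.0006  0.0001  0.0024] rot [ 1.000e-02 -1.000e-02 -8.785e+01] q [-1.07  0.68  0.85  2.05 -0.76  0.75 -1.28] F [3.7 4.3 4.9] w 0.659 t 20.7
```

```bash

python3 -m crank '[{"delta_rot":[0,0,-1.5],"xyz":[0,0,0],"fingers":1},{"delta_rot":[0,0,-1.5],"xyz":[0,0,0],"fingers":-1},{"delta_rot":[0,0,-1.5],"xyz":[0,0,0],"fingers":-1},{"delta_rot":[0,0,-1.5],"xyz":[0,0,0],"fingers":-1},{"delta_rot":[0,0,-1.5],"xyz":[0,0,0],"fingers":-1},{"delta_rot":[0,0,-1.5],"xyz":[0,0,0],"fingers":-1},{"delta_rot":[0,0,-1.5],"xyz":[0,0,0],"fingers":-1}]'
python3 -m crank '[{"delta_rot":[0,0,-1.5],"xyz":[0,0,-0.02],"fingers":-1},{"delta_rot":[0,0,-1.5],"xyz":[0,0,-0.05],"fingers":-1},{"delta_rot":[0,0,-1.5],"xyz":[0,0,-0.09],"fingers":-1},{"delta_rot":[0,0,-1.5],"xyz":[0,0,-0.13],"fingers":-1},{"delta_rot":[0,0,-1.5],"xyz":[0,0,-0.15],"fingers":-1},{"delta_rot":[0,0,-1.5],"xyz":[0,0,-0.15],"fingers":-1},{"delta_rot":[0,0,-1.5],"xyz":[0,0,-0.15],"fingers":-1}]'
python3 - <<'E'
from h import *
c=viewer.read_camera("scene"); cv2.imwrite("pics/s5.png",cv2.resize(c["img"][170:240,260:330,::-1],(600,600),interpolation=cv2.INTER_CUBIC))
for z in (.0492,.0752): print([np.round(proj(c,[.512,.175,z+d]),1) for d in (0,.003)])
E
```

```text
t: 21.4
eef_pos: [0.5122, 0.1746, 0.0523]
tool_rot: [0.0, 1.0, 0.031, -0.0]
contact_force: [0.2, 0.3, -0.4]
gripper_width: 1.001
grasp_force: 0.0
t: 22.1
eef_pos: [0.5121, 0.175, 0.2021]
tool_rot: [-0.0, 0.999, 0.045, -0.0]
contact_force: [-0.1, -0.1, -0.5]
gripper_width: 1.001
grasp_force: 0.0
[array([293.7, 212. ]), array([293.7, 211.1])]
[array([293.7, 203.6]), array([293.7, 202.6])]
```

View pics/s5.png

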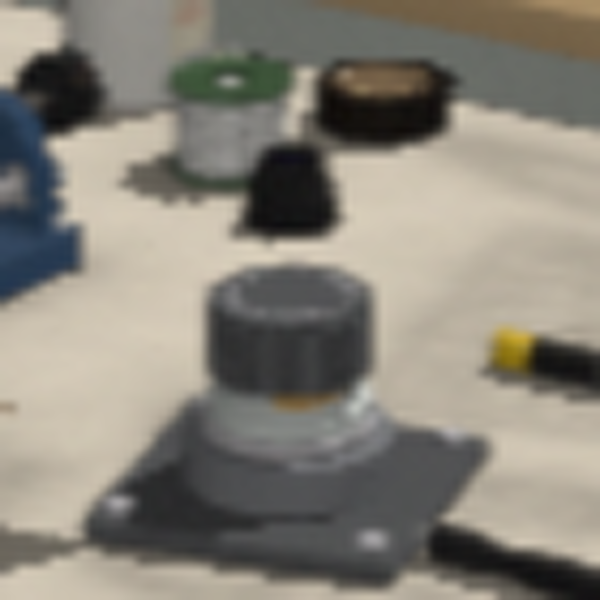

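The cap sits upright and low on the barrel: its top centre is at about row 204, against 203.6 expected when home. The stop was felt with the rim at about 49.2 mm.

```bash
python3 -c "
from station import job; print(job.hand_in())"
```

```text
the job is handed in; nothing more can be done
None
```

The cap dropped into the thread start, was screwed clockwise to its hard stop (rim about 49 mm above the bench, where home is 49.2 mm), and was released. I handed the job in; no verdict came back.

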